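# Press the cake mould home in its case

## Task

Take the square-headed wooden cake mould straight up off its light stand, then set it in the empty cutout of its shape in the wooden case and press it, head and handle alike, fully home so that it lies level. The cutout grips it by friction, so press firmly but do not ram it, and leave the stand upright in its place and the other things on the counter alone.

Things in the scene. Friction and masses are not known exactly. Their poses are not given: they have to be found in the camera images.
- mould: Flat wooden cake mould like a paddle, 150 long, 16 thick all over, 60 to 130 g, lying level in the stand at the start. Origin: centre of its underside; x from handle to head, z up. Handle x -75 to +25, 22 wide; square head x +25 to +75, 46 wide, a flower on its flat top. Centre of mass about x +13.
- mould_head (a point): Point on the mould's top face at the centre of the head (x +50, y 0, z 16 in the mould's frame).
- mould_tail (a point): Point on the mould's top face near the handle's end (x -60, y 0, z 16 in the mould's frame).
- stand: Light free-standing wooden stand, 120 g; origin under the centre of its 90 x 56 foot. Its top bar, 18 wide, carries the mould's underside 55 above the counter, mould x along stand x. Prongs 13 high above the bar, 6 thick, 12 long in x, stand with 1.5 play beside the handle (x -55) and the head (x +50): the mould must rise 13 before moving sideways. Its sides are free from x -49 to +44.
- case: Heavy fixed wooden case, 220 (x) x 160 (y) x 34 high; origin at the centre of its underside. Its rigid wooden insert, flush with the rim, lies on springy foam and sinks evenly, about 0.7 per N, up to 12 under a press. The empty cutout: centred on y +35, handle end at -x, head at +x, 14 deep, 1.5 wider than the mould all round, square edges. At y -35 a round-headed mould is seated, 2 above the top.
- pocket_head (a point): Where mould_head lies when the mould is fully home on the cutout's floor, its top 2 above the insert's top (x +50, y +35, z 36 in the case's frame and axes; sinks with the insert). That is too low to be held by the sides: press the last millimetres from above, at both ends, as pressing one end leaves the other up.
- pocket_tail (a point): Where mould_tail lies when the mould is fully home (x -60, y +35, z 36 in the case's frame and axes; sinks with the insert).
- tumbler_near: Glass tumbler, 64 across, 85 high, upright on the middle of the counter nearer the robot; origin under its centre. To be left alone.
- tumbler_far: Glass tumbler like the other, farther from the robot; origin under its centre. To be left alone.
- teapot: White porcelain teapot, about 116 across, 112 high, at the back; origin under its centre. To be left alone.
- rice_pot: Aluminium pot, 150 across, 85 high, at the back; origin under its centre. To be left alone.
- bowl: White bowl, 110 across, 50 high, at the left side; origin under its centre. To be left alone.
- tea_tin: Aluminium tin, 70 across, 110 high, at the right side; origin under its centre. To be left alone.
- nub (a point): Crest of one of four spring-loaded rubber nubs in the empty cutout's side walls, opposed in pairs at the head (case x +50) and handle (x -55), 10 below the case's top, each reaching 1 into the mould's width. The mould meets them about 6 deep, stops there under its own weight and must be pushed the other 8 all the way: some 8 to 16 N at each end, varying.
Not all that is in view belongs to the job. What is shaped like the stand but turquoise is not meant.

How it is judged:
By the outcome, as a careful person would: the job done as asked, in the order asked, and still so for the second after the job is handed in, with the robot touching nothing.
It also fails if it takes over 58 s, if anything falls off the work surface, if the arm or the gripper's body presses on something with over 40 N, if the wrist force passes 120 N, or if a joint passes its speed limit or range.

## Robot

A 6-joint arm with a two-finger parallel gripper is mounted at the origin on the work surface. World frame = base frame: x ahead of the robot, y to its left, z up, the work surface at z = 0. Lengths are in m, angles in rad, forces in N, time in s.
With the tool pointing down it reaches from about 0.425 to 0.95 m from the base axis. Payload 3.5 kg.
Tool frame: the origin (TCP) lies midway between the tips of the shut fingers; the grasp point (between the pads) lies 19 mm behind it; z points along the fingers, y is the direction in which the jaws open and shut (so a half turn about z gives the same grasp; the last joint's range is limited). The gripper opens to 85 mm and grips with 20 to 120 N. Pads are 22 mm wide; open, the fingers measure 114 mm over their backs; the gripper's body (76 mm by 85 mm) begins 54 mm behind the grasp point. The pads swing forward as they close: fully open they stand 13 mm farther back than shut.
Start: joints at [-1.415, 0.286, 1.577, -0, 1.279, -0.15], TCP at [0.203, -0.644, 0.231] pointing down, gripper open.
Joint ranges: [-2.77, 2.77], [-0.9, 2.22], [0.21, 2.48], [-1.53, 4.67], [0.24, 2.81], [-2.84, 2.84]. Speed limits (rad/s): [2.79, 2.79, 3.14, 3.14, 3.14, 3.14].

## Interface

Orientations are given as a unit quaternion [x, y, z, w].
In Python, from station import ctrl, vision, spotter gives the robot as it stands. The module is installed in compiled form; this text tells all that it offers. Calls block until the motion is done:
- ctrl.goto(position, orientation): joint-space move of the TCP to a pose.
- ctrl.move_straight(position, speed=0.15, rot=None, threshold=None): straight line of the TCP; rot=None keeps the orientation; speed is the mean speed in m/s. With threshold (N) it stops when the force on the tool has changed by that much, and returns True; else False.
- ctrl.move_joints(angles): joint-space move.
- ctrl.ungrasp() and ctrl.close_gripper(): open the fingers fully, or close them until they stop; the grip force is fixed at half the most.
- ctrl.hold(seconds).
- ctrl.inverse_kinematics(position, orientation): joint angles nearest the present ones, or None.
- vision.snapshot(name): name is "scene" or "top"; returns (picture, depth): 420x560x3 uint8, red, green, blue; 420x560 float32, m along the optical axis (not along the pixel's ray), 0 where there is no reading.
- vision.calibration(name): a dict with "fovy" (degrees; the focal length in pixels is half the picture's height over the tangent of half this angle, whatever the lens; pixels are square), "cx", "cy" (the principal point, pixels), "R" (3x3) and "t" (3): a world point X has camera coordinates R X + t. Camera axes: x right, y down, z forward; pixel columns grow to the right and rows downward; lengths in m; the calibration is good to about 2 mm. A picture is of the moment at which its call begins. calibration takes no time and is no camera call.
A pose or a line that the arm cannot do raises ctrl.Unreachable and nothing moves.
- ctrl.close_job(): hands the job in, once; it reports no verdict.
Trained networks look in the newest picture that a camera, given by its name, has taken for a name from the list of things; names that differ only in an ending like _2 or _b are one class to them, and where a whole thing is asked for, a point or a joint stands for the part that bears it (a point fixed in the world has none). Each returns a list of dicts, best first, with "p" (0 to 1); they miss things now and then, are a little off and sometimes report something else, mostly with a low value. They report only what shows in the picture. A call takes as long as a camera call. They do not tell look-alikes from the thing itself.
- spotter.find_in(camera, name): "xy" ([column, row] in pixels, amid what is visible of it).
- spotter.place_of(camera, name): "xy" ([column, row] in pixels: a listed point, or the origin of a listed thing).
Readings, each from a call of its own:
- ctrl.current_time(): time.
- ctrl.current_joint_positions(): joint angles.
- ctrl.current_joint_velocities(): joint speeds.
- ctrl.current_joint_efforts(): joint torques, N m.
- ctrl.current_ee_pos(): TCP position.
- ctrl.current_orientation(): TCP orientation.
- ctrl.current_ft_force(): force on the tool from outside, world axes, zero at the start.
- ctrl.current_wrist_torque(): the same for the moment, N m.
- ctrl.current_grip_width(): opening from 0.0 (shut) to 1.0 (fully open).
Only numpy, scipy, OpenCV 4.12 (cv2) and the standard library are available. Lean on these libraries where they do the work, as an engineer would, in place of code of your own. Each camera call takes 0.05 s, during which the arm holds its last target. There are 200 camera calls.

## Working session

There is one attempt and no reset: what is moved stays moved. The work goes in short steps, each a Python script; the robot and the scene stay as the last script left them, time stands still between calls to the robot, and variables do not carry over. Pictures are saved under pics/ and viewed, about 8 in all and at most 12, crops included, and the job is handed in when it is done.

```bash
mkdir -p pics; cat > h.py <<'E'
import numpy as np, cv2
from station import ctrl, vision, spotter
def cal(n):
    c=vision.calibration(n); f=210/np.tan(np.radians(c["fovy"])/2)
    return f,c["cx"],c["cy"],np.array(c["R"]),np.array(c["t"])
def ray(n,xy,z):
    f,cx,cy,R,t=cal(n); d=R.T@np.array([(xy[0]-cx)/f,(xy[1]-cy)/f,1]); o=-R.T@t
    return o+d*(z-o[2])/d[2]
def cloud(n,D):
    f,cx,cy,R,t=cal(n); v,u=np.mgrid[:420,:560]
    P=np.stack([(u-cx)/f*D,(v-cy)/f*D,D],-1)-t
    return P@R
def save(n,name):
    I,D=vision.snapshot(n); cv2.imwrite(f"pics/{name}.png",I[...,::-1]); np.save(f"pics/{name}.npy",D); return I,D
E
python3 - <<'E'
from h import *
for n in("scene","top"):
    I,D=save(n,n+"0"); print(n,cal(n)); P=cloud(n,D)
    for k in["mould","mould_head","mould_tail","stand","case","pocket_head","pocket_tail","tumbler_near","tumbler_far","nub"]:
        for r in spotter.place_of(n,k)[:4]:
            c,w=np.round(r["xy"]).astype(int); print(k,round(r["p"],2),np.round(r["xy"],1),P[min(w,419),min(c,559)].round(3) if D[min(w,419),min(c,559)]>0 else None)
print(ctrl.current_time(),ctrl.current_orientation())
E
python3 -c "
import cv2,numpy as np
a=[cv2.imread('pics/%s0.png'%n) for n in('scene','top')]
cv2.imwrite('pics/s0.png',a[0]);"
```

```text
scene (np.float64(490.8605060086089), 282.7691502316657, 207.75188120623218, array([[-0.78457213,  0.62000883,  0.00596952],
       [ 0.51719908,  0.65972401, -0.54522412],
       [-0.341982  , -0.42468021, -0.83826907]]), array([ 0.43722766, -0.23065149,  1.58374231]))
mould_head 0.85 [225.6 179.3] [ 0.61  -0.195  0.07 ]
mould_tail 0.67 [261.5 169.8] [ 0.51  -0.158  0.069]
mould_tail 0.39 [347.9 273. ] [0.521 0.228 0.035]
stand 0.97 [241.2 190.1] [ 0.579 -0.172  0.014]
stand 0.96 [292.4 150.7] [ 0.362 -0.2    0.006]
stand 0.6 [191.7 168. ] [ 0.665 -0.287  0.071]
stand 0.57 [241.9 148.7] [ 0.482 -0.303  0.006]
case 0.77 [349.3 273.2] [0.516 0.228 0.028]
case 0.24 [407.2 353.2] [0.54  0.467 0.004]
pocket_head 0.74 [335.6 288.6] [0.57  0.238 0.02 ]
pocket_head 0.57 [259.1 169.7] [ 0.518 -0.161  0.073]
pocket_tail 0.94 [371.8 271.6] [0.463 0.261 0.021]
tumbler_near 0.85 [307.  211.1] [0.483 0.015 0.036]
tumbler_near 0.17 [238.4 182.1] [ 0.585 -0.172  0.06 ]
tumbler_far 0.89 [255.5 244.4] [0.667 0.024 0.063]
nub 0.72 [335.6 294.8] [0.585 0.253 0.03 ]
top (np.float64(512.3461346438969), 2
[... 322 characters left out ...]
_head 0.79 [350.6 189. ] [ 0.617 -0.203  0.074]
mould_tail 0.72 [337.4 225.5] [ 0.52  -0.167  0.072]
stand 0.81 [388.8 241.6] [ 0.483 -0.309  0.038]
stand 0.78 [342.8 291.2] [ 0.353 -0.185  0.055]
stand 0.69 [406.7 180. ] [ 0.648 -0.355  0.051]
stand 0.6 [403.8 308.6] [ 0.308 -0.351  0.021]
case 0.98 [193.5 228.5] [0.512 0.21  0.03 ]
pocket_head 0.77 [184.8 203.3] [0.58  0.238 0.02 ]
pocket_tail 0.6 [170.6 243.5] [0.469 0.271 0.024]
tumbler_near 0.37 [227.3 133.1] [0.757 0.123 0.091]
tumbler_far 0.8 [279.9 176.7] [ 0.659 -0.018  0.001]
nub 0.91 [181.3 203.8] [0.577 0.249 0.021]
nub 0.21 [340.5 206.5] [ 0.572 -0.175  0.072]
1.1 [ 9.88334438e-01  1.52299176e-01 -3.47201438e-06 -7.32059407e-07]
```

View pics/top0.png

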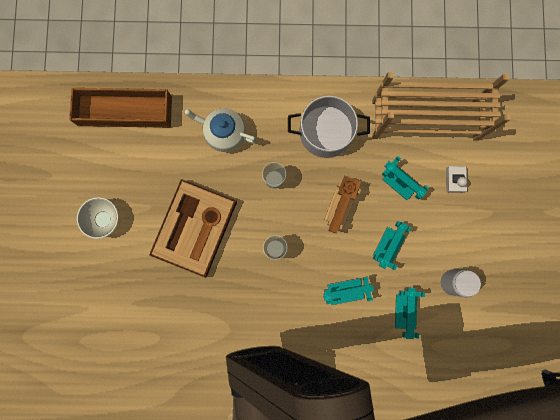

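View pics/scene0.png

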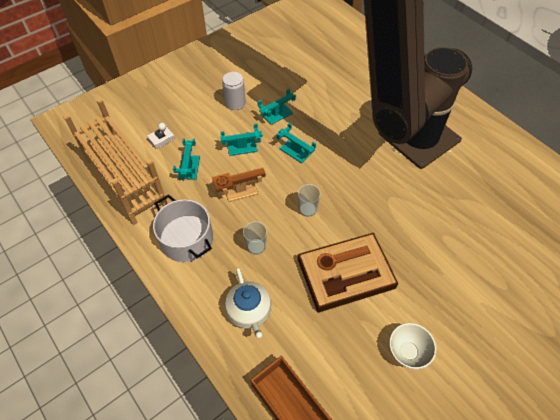

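```bash
cat >> h.py <<'E'
def rectfit(P,c,r,z0,z1):
    m=(np.hypot(P[...,0]-c[0],P[...,1]-c[1])<r)&(P[...,2]>z0)&(P[...,2]<z1)
    q=P[m]; R=cv2.minAreaRect((q[:,:2]*1000).astype(np.float32)); return m,q,R
E
python3 - <<'E'
from h import *
for n in("top","scene"):
    D=np.load(f"pics/{n}0.npy"); P=cloud(n,D); P[D==0]=9
    m,q,R=rectfit(P,(.57,-.18),.11,.066,.085); print(n,"mould",len(q),R,q[:,2].mean(),q.mean(0))
    m,q,R=rectfit(P,(.51,.21),.16,.028,.042); print("case",len(q),R,np.median(q[:,2]),cv2.boxPoints(R).round(0).tolist())
    for c,w in(((.58,.238),.004),((.48,.275),.004)):
        pass
    m,q,R=rectfit(P,(.51,.21),.13,.014,.027); print("pocket",len(q),R,np.median(q[:,2]))
    m,q,R=rectfit(P,(.57,-.18),.08,.003,.012); 
    for nm,c,z0,z1 in(("near",(.483,0),.02,.1),("far",(.66,0),.02,.1)):
        m,q,R=rectfit(P,c,.06,z0,z1); print(nm,len(q),R)
I=cv2.imread("pics/top0.png");J=cv2.imread("pics/scene0.png")
a=cv2.resize(I[150:290,140:380],None,fx=3.3,fy=3.3,interpolation=3)[:,:800]
cv2.imwrite("pics/c1.png",a)
E
```

```text
top mould 675 ((575.867919921875, -186.45596313476562), (59.12089157104492, 151.40370178222656), 76.11613464355469) 0.07127797222856944 [ 0.58801905 -0.18501308  0.07127797]
case 4206 ((514.1026000976562, 213.72695922851562), (161.4844512939453, 220.197998046875), 69.381591796875) 0.034065624123245326 [[383.0, 177.0], [589.0, 99.0], [646.0, 251.0], [439.0, 328.0]]
pocket 727 ((515.36669921875, 212.09132385253906), (159.29249572753906, 213.00509643554688), 69.74607849121094) 0.020047631503111302
near 237 ((462.825927734375, -7.3568267822265625), (61.39958190917969, 61.401756286621094), 46.15428924560547)
far 279 ((652.974365234375, -0.16017723083496094), (62.312747955322266, 59.90371322631836), 0.6404950618743896)
scene mould 502 ((578.9112548828125, -175.42645263671875), (59.540287017822266, 150.64056396484375), 64.74797058105469) 0.07053559403045366 [ 0.58841184 -0.18312524  0.07053559]
case 4051 ((513.3745727539062, 214.53326416015625), (163.50059509277344, 222.32421875), 69.33094787597656) 0.034028037381667584 [[381.0, 177.0], [589.0, 99.0], [646.0, 252.0], [438.0, 330.0]]
pocket 773 ((518.4291381835938, 213.6211700439453), (160.96810913085938, 211.1548614501953), 69.453125) 0.020154659656723677
near 532 ((462.6473083496094, -4.262451171875), (64.42247009277344, 61.22807312011719), 46.79351043701172)
far 547 ((652.4639892578125, -0.3478202819824219), (65.2685317993164, 60.725162506103516), 53.293827056884766)
```

View pics/c1.png

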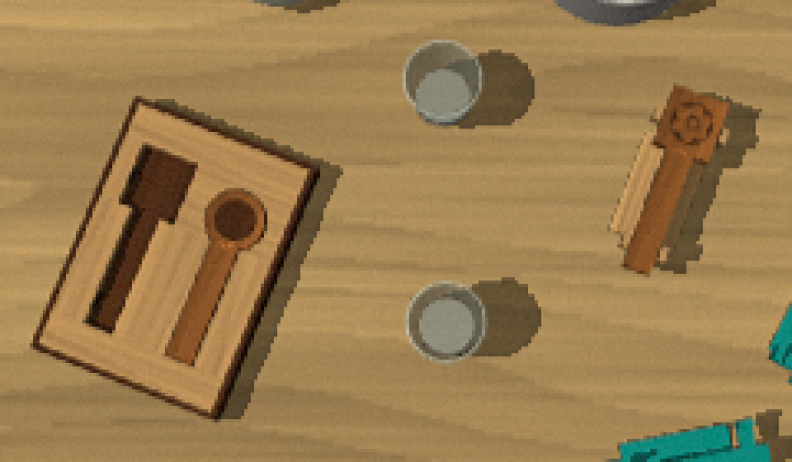

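```bash
cat >> h.py <<'E'
from scipy.optimize import minimize
SH=np.array([[-75,-11],[25,-11],[25,-23],[75,-23],[75,23],[25,23],[25,11],[-75,11]])/1000.
def outline(grow=0):
    s=SH.copy(); s[:,1]+=np.sign(s[:,1])*grow; s[:,0]+=grow*np.array([-1,-1,-1,1,1,-1,-1,-1]); return s
def tf(p,s): c,n=np.cos(p[2]),np.sin(p[2]); return s@np.array([[c,n],[-n,c]])+np.array(p[:2])
def fit(n,mask,p0,z,grow=0,K=8):
    """pose (x,y,yaw) of outline lying at height z that best overlaps the mask"""
    f,cx,cy,R,t=cal(n); ys,xs=np.nonzero(mask); a0,b0=xs.min()-12,ys.min()-12
    M=cv2.resize(mask[b0:ys.max()+12,a0:xs.max()+12].astype(np.uint8),None,fx=K,fy=K,interpolation=0).astype(bool)
    def cost(p):
        w=tf(p,outline(grow)); X=np.c_[w,np.full(8,z)]@R.T+t
        uv=(X[:,:2]/X[:,2:]*f+[cx,cy]-[a0,b0]+.5)*K
        C=np.zeros(M.shape,np.uint8); cv2.fillPoly(C,[np.round(uv*16).astype(np.int32)],1,shift=4); C=C>0
        return 1-(C&M).sum()/(C|M).sum()
    r=None
    for _ in range(3):
        s=p0 if r is None else r.x
        r=minimize(cost,s,method="Nelder-Mead",options=dict(initial_simplex=[s,s+np.array([.006,0,0]),s+np.array([0,.006,0]),s+np.array([0,0,.08])],xatol=1e-5,fatol=1e-5))
    return r.x,1-r.fun
E
python3 - <<'E'
from h import *
for n in("top","scene"):
    D=np.load(f"pics/{n}0.npy"); P=cloud(n,D); P[D==0]=9
    m,q,_=rectfit(P,(.57,-.18),.11,.0665,.085)
    p,s=fit(n,m,np.array([.577,-.180,-.37]),.071); print(n,"mould",p.round(4),np.degrees(p[2]),s)
    c=np.array([.5137,.214]); a=-.3595; e=np.array([np.cos(a),np.sin(a)]); l=np.array([-e[1],e[0]])
    d=P[...,:2]-c; u,v=d@e,d@l
    m=(abs(u)<.095)&(v>.003)&(v<.068)&(P[...,2]<.0305)&(P[...,2]>.01)
    p,s=fit(n,m,np.r_[c+.035*l,a],.034,.0015); print(n,"pocket",p.round(4),np.degrees(p[2]),s,"expected",c+.035*l)
E
```

```text
top mould [ 0.5768 -0.1807 -0.356 ] -20.394664850660497 0.87660485021398
top pocket [ 0.5263  0.2464 -0.3614] -20.703922040176153 0.8040382221571355 expected [0.52601322 0.24676255]
scene mould [ 0.5765 -0.1793 -0.3592] -20.578710125830472 0.8515044463393836
scene pocket [ 0.526   0.2476 -0.3582] -20.523960148387385 0.8437000639181848 expected [0.52601322 0.24676255]
```

```bash
cat >> h.py <<'E'
def Q(a): return [float(np.cos(a/2)),float(np.sin(a/2)),0.,0.]
def at(p,x,z,y=0): return [*map(float,tf(p,np.array([[x,y]]))[0]),z]
MO=np.array([.5767,-.180,-.358]); PO=np.array([.5262,.247,-.3595])
def st(s=""): print(s,"t",round(ctrl.current_time(),2),"ee",np.round(ctrl.current_ee_pos(),4),"F",np.round(ctrl.current_ft_force(),2),"M",np.round(ctrl.current_wrist_torque(),2),"w",round(ctrl.current_grip_width(),3))
E
python3 - <<'E'
from h import *
q=Q(MO[2])
ctrl.goto(at(MO,.010,.16),q); st("above")
print(ctrl.move_straight(at(MO,.010,.0625),speed=.08,threshold=5)); st("down")
ctrl.close_gripper(); st("closed")
print(ctrl.move_straight(at(MO,.010,.082),speed=.04)); st("lift")
ctrl.move_straight(at(MO,.010,.19),speed=.12); st()
print(ctrl.current_joint_positions())
ctrl.move_straight(at(PO,.010,.19),speed=.2,rot=Q(PO[2])); st("over case")
for n in("top","scene"): save(n,n+"1")
E
python3 -c "
import cv2,numpy as np
a=[cv2.imread('pics/%s1.png'%n) for n in('scene','top')]
cv2.imwrite('pics/c2.png',np.hstack([cv2.resize(a[0][60:360,150:450],(400,400)),cv2.resize(a[1][100:350,90:340],(400,400))]))"
```

```text
above t 3.26 ee [ 0.586  -0.1843  0.1602] F [ 0.12  0.21 -0.05] M [ 0.02 -0.01  0.01] w 0.999
False
down t 4.62 ee [ 0.5866 -0.1838  0.0633] F [-0.39 -0.01  0.13] M [0.06 0.02 0.01] w 0.997
closed t 5.23 ee [ 0.5862 -0.1837  0.0627] F [0.6  0.14 1.16] M [-0.06 -0.03  0.03] w 0.236
False
lift t 5.88 ee [ 0.5861 -0.1834  0.0821] F [-0.76 -0.32 -1.58] M [-0.03 -0.01  0.04] w 0.232
 t 6.92 ee [ 0.5854 -0.1832  0.1887] F [ 0.47  0.17 -0.37] M [-0.04 -0.02 -0.01] w 0.235
[-4.68528141e-01  1.91095624e-01  1.77062630e+00 -4.80938816e-05
  1.18208742e+00  1.46028910e+00]
over case t 9.22 ee [0.5358 0.2428 0.19  ] F [-0.15  0.5  -1.34] M [-0.08  0.02 -0.02] w 0.233
```

View pics/c2.png

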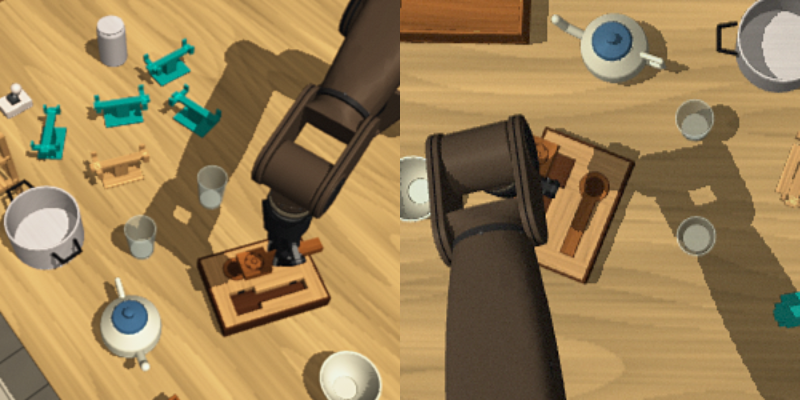

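```bash
cat > edit.py <<'E'
s=open('h.py').read()
s=s.replace("grow=0,K=8):","grow=0,K=8,ign=None):").replace("    def cost(p):\n","    V=np.ones(M.shape,bool)\n    if ign is not None: V=cv2.resize((~ign[b0:ys.max()+12,a0:xs.max()+12]).astype(np.uint8),None,fx=K,fy=K,interpolation=0).astype(bool)\n    def cost(p):\n").replace("C=C>0\n","C=(C>0)&V\n")
s+='''
def held(n,name,z,p0,full=True):
    I,D=save(n,name); P=cloud(n,D); P[D==0]=9
    m=(np.hypot(P[...,0]-p0[0],P[...,1]-p0[1])<.11)&(abs(P[...,2]-z)<.005)
    g=(P[...,2]>z+.005)|(D==0)
    b=I.astype(int)
    print(m.sum(),"z head/tail",[np.round(np.median(P[m&(np.hypot(*(P[...,:2]-at(p0,x,0)[:2]).transpose(2,0,1))<.02)][:,2]),4) for x in(.05,-.06)])
    return fit(n,m,p0,z,ign=g)
'''
open('h.py','w').write(s)
E
python3 edit.py; python3 - <<'E'
from h import *
ctrl.move_straight(at(PO,.010,.056),speed=.12); st("low")
z=ctrl.current_ee_pos()[2]+.0083
p,s=held("scene","scene2",z,PO.copy()); print(p.round(4),np.degrees(p[2]),s)
r=np.array([.526,.2476,-.3582]); d=tf([0,0,-r[2]],(p-r)[None,:2])[0]; print("err along/across mm",d*1000, np.degrees(p[2]-r[2]))
for k in("mould_head","mould_tail"):
    for x in spotter.place_of("scene",k)[:1]: print(k,x["p"],ray("scene",x["xy"],z),at(PO,.05 if "head" in k else -.06,z))
I=cv2.imread("pics/scene2.png"); cv2.imwrite("pics/c3.png",cv2.resize(I[220:320,280:420],None,fx=5,fy=5,interpolation=2))
E
```

```text
low t 10.59 ee [0.5364 0.2437 0.0571] F [-0.23 -0.5  -0.87] M [ 0.02 -0.02  0.02] w 0.235
526 z head/tail [np.float64(0.0659), np.float64(0.0657)]
[ 0.5273  0.2485 -0.3561] -20.405698312650213 0.8947017757307146
err along/across mm [0.95263377 1.27529614] 0.11764990893587605
mould_head 0.78 [0.57302366 0.2293154  0.06536932] [0.5730036421900067, 0.22940968795757646, np.float64(0.06536931775879318)]
mould_tail 0.85 [0.46835536 0.26944923 0.06536932] [0.47003562937199206, 0.26810837445090824, np.float64(0.06536931775879318)]
```

View pics/c3.png

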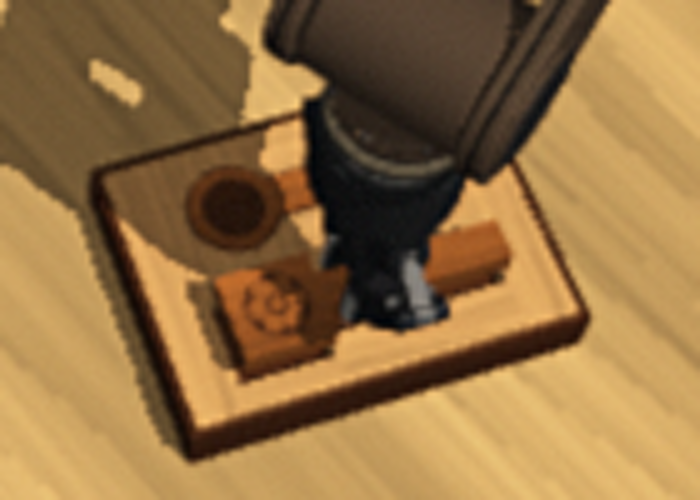

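```bash
python3 - <<'E'
from h import *
D=np.load("pics/scene2.npy"); P=cloud("scene",D); P[D==0]=9
for z in(.0654,):
  for b in(.0015,.0025,.0035):
    m=(np.hypot(P[...,0]-PO[0],P[...,1]-PO[1])<.11)&(P[...,2]>z-b)&(P[...,2]<z+.004)
    p,s=fit("scene",m,PO.copy(),z,ign=(P[...,2]>z+.004)|(D==0))
    print(b,m.sum(),p.round(4),s,"rel to PO mm",tf([0,0,-PO[2]],(p-PO)[None,:2])[0]*1000)
D=np.load("pics/scene0.npy"); P=cloud("scene",D); P[D==0]=9
c=np.array([.5137,.214]); a=-.3595; e=np.array([np.cos(a),np.sin(a)]); l=np.array([-e[1],e[0]])
d=P[...,:2]-c; u,v=d@e,d@l
for zz in(.0325,.0315,.0305):
    m=(abs(u)<.095)&(v>.003)&(v<.068)&(P[...,2]<zz)&(P[...,2]>.01)
    p,s=fit("scene",m,PO.copy(),.034,.0015); print("pocket",zz,m.sum(),p.round(4),s,tf([0,0,-PO[2]],(p-PO)[None,:2])[0]*1000)
q=P[(abs(u)<.1)&(abs(v)<.07)&(P[...,2]>.03)][:,2]; print(q.std(),np.median(q))
E
```

```text
0.0015 408 [ 0.5266  0.2481 -0.3618] 0.7802263627478798 rel to PO mm [-0.04469113  1.17539833]
0.0025 459 [ 0.5267  0.2482 -0.3587] 0.8545792654579265 rel to PO mm [0.06963395 1.3302508 ]
0.0035 481 [ 0.5273  0.2486 -0.355 ] 0.8823999017440433 rel to PO mm [0.43415042 1.86672973]
pocket 0.0325 939 [ 0.5258  0.2473 -0.3576] 0.6959496354350689 [-0.49673014  0.1549356 ]
pocket 0.0315 817 [ 0.5257  0.2474 -0.3573] 0.7813240926500091 [-0.57365185  0.21927453]
pocket 0.0305 734 [ 0.5259  0.2476 -0.3585] 0.8437000639181848 [-0.48123982  0.4924965 ]
0.0022409327647481417 0.03425480495262744
```

```bash
python3 - <<'E'
from h import *
C=lambda x,z:at(PO,x-.0006,z,-.0007)
ctrl.move_straight(C(.010,.046),speed=.03); ctrl.hold(.2); st("pre")
hit=ctrl.move_straight(C(.010,.0368),speed=.015,threshold=5); st(f"hit {hit}")
ctrl.hold(.2); st()
save("scene","scene3")
D=np.load("pics/scene3.npy"); P=cloud("scene",D); P[D==0]=9
z=ctrl.current_ee_pos()[2]+.0083
p,s=held("scene","scene3",z,PO.copy()); print(z,p.round(4),s)
E
```

```text
pre t 11.43 ee [0.5349 0.2431 0.0462] F [ 0.67  0.27 -1.52] M [-0.04 -0.04  0.  ] w 0.233
hit False t 12.19 ee [0.5348 0.243  0.0368] F [-0.77 -0.74 -1.12] M [-0.01  0.02 -0.06] w 0.237
 t 12.39 ee [0.5349 0.2431 0.0369] F [-0.7  -0.76 -1.15] M [ 0.02 -0.05  0.01] w 0.23
528 z head/tail [np.float64(0.0455), np.float64(0.0455)]
0.04521176569538454 [ 0.5258  0.2481 -0.3635] 0.8844760067800573
```

```bash
cat >> h.py <<'E'
C=lambda x,z:at(PO,x-.0006,z,-.0007)
def press(x,F,v=.02):
    ctrl.move_straight(C(x,.058),speed=.15); ctrl.hold(.1); f0=ctrl.current_ft_force()[2]
    h=ctrl.move_straight(C(x,.018),speed=v,threshold=F)
    print("press",x,F,h,"z",round(ctrl.current_ee_pos()[2],4),"dFz",round(ctrl.current_ft_force()[2]-f0,1),"t",round(ctrl.current_time(),1))
    ctrl.move_straight(C(x,.058),speed=.1)
E
python3 - <<'E'
from h import *
ctrl.ungrasp(); st("open")
ctrl.move_straight(C(.010,.085),speed=.1); ctrl.close_gripper(); st("shut")
for F in(9,14):
    for x in(.05,-.06): press(x,F)
ctrl.move_straight([.60,.10,.20],speed=.25)
p,s=held("scene","scene4",.041,PO.copy()); print(p.round(4),s); st()
E
```

```text
open t 13.14 ee [0.5348 0.243  0.0368] F [-0.69  0.13 -0.06] M [ 0.   -0.    0.03] w 0.995
shut t 14.54 ee [0.5348 0.2431 0.085 ] F [ 0.14 -0.1  -0.33] M [ 0.01 -0.03  0.03] w -0.0
press 0.05 9 True z 0.0328 dFz 8.0 t 16.4
press -0.06 9 True z 0.0365 dFz 8.2 t 19.0
press 0.05 14 True z 0.0284 dFz 13.1 t 21.8
press -0.06 14 True z 0.0266 dFz 12.5 t 24.8
800 z head/tail [np.float64(0.038), np.float64(0.037)]
[ 0.5279  0.2487 -0.3551] 0.26675741451140533
 t 26.49 ee [0.5986 0.1009 0.1984] F [ 0.1  -0.16  0.23] M [0.05 0.01 0.03] w -0.003
```

```bash
python3 - <<'E'
from h import *
ctrl.move_straight(C(.05,.10),speed=.2)
for F,x in((23,.05),(23,-.06),(25,.05)): press(x,F,.025)
ctrl.move_straight([.55,-.02,.25],speed=.25)
for n in("scene","top"):
    I,D=save(n,n+"5"); P=cloud(n,D); P[D==0]=9
    for nm,c in(("head",.05),("tail",-.06),("mid",0.)):
        print(n,nm,np.median(P[np.hypot(*(P[...,:2]-at(PO,c,0)[:2]).transpose(2,0,1))<.009][:,2]).round(4))
    S=PO.copy(); S[:2]=at(PO,0,0,-.07)[:2]
    print(n,"ref tail",np.median(P[np.hypot(*(P[...,:2]-at(S,-.06,0)[:2]).transpose(2,0,1))<.009][:,2]).round(4),"insert",np.median(P[np.hypot(*(P[...,:2]-at(PO,-.02,0,-.035)[:2]).transpose(2,0,1))<.012][:,2]).round(4))
st()
I=cv2.imread("pics/scene5.png"); cv2.imwrite("pics/c5.png",np.hstack([cv2.resize(I[220:320,290:410],(480,400),interpolation=2),cv2.resize(I[120:220,190:290],(300,400),interpolation=2)]))
E
```

```text
press 0.05 23 True z 0.0255 dFz 14.6 t 29.3
press -0.06 23 True z 0.0252 dFz 14.3 t 32.1
press 0.05 25 True z 0.0255 dFz 13.6 t 35.0
scene head 0.036
scene tail 0.0356
scene mid 0.035
scene ref tail 0.0354 insert 0.0333
top head 0.035
top tail 0.0353
top mid 0.0354
top ref tail 0.0347 insert 0.0323
 t 36.98 ee [ 0.5495 -0.019   0.2487] F [0.33 0.8  0.53] M [ 0.01 -0.03  0.03] w 0.004
```

View pics/c5.png

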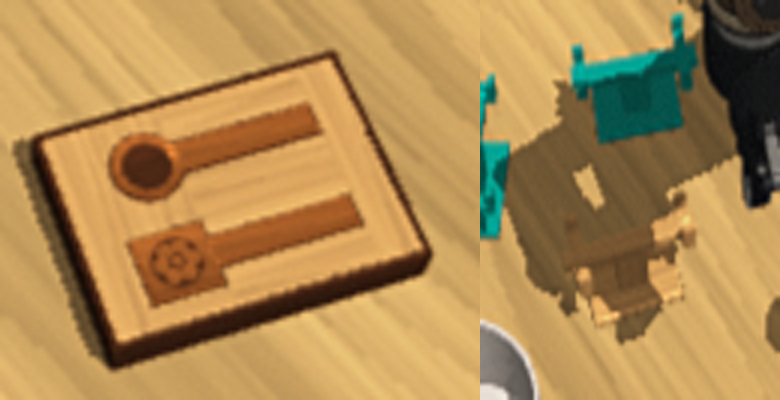

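```bash
python3 -c "
from h import *
ctrl.close_job(); print(ctrl.current_time())"
```

```text
the job is handed in; nothing more can be done
the job is handed in; nothing more can be done
```

I lifted the square-headed mould straight up off the wooden stand and set it about 5 mm into the empty cutout. I then pressed head and handle home in turn with the shut fingers and handed the job in shortly after 37 s on the robot's clock. The strongest press was set to stop at a 25 N change in force.

- **Seating:** In the final depth images the mould's head and tail tops read 36.0 and 35.6 mm in the scene camera, and 35.0 and 35.3 mm in the top camera. That is about 2 to 3 mm above the insert, close to the seated neighbour's handle (35.4 and 34.7 mm). A repeat press on the head stopped at the same depth as before, 25.5 mm, and the tail stopped at 25.2 mm.
- **Surroundings:** The stand looked upright and in place in the last picture. I moved nothing else that I know of, but the last crops showed only the case and stand area, so I did not recheck every object. The gripper was clear of everything when I handed in.
- **Disagreements:** The two cameras differ by up to about 1 mm, which is within their calibration. The earlier sideways estimate of the held mould in the scene camera was also about 1 mm off. I shifted the mould by about 0.7 mm before insertion, and it went in with no measurable contact force. After each of the last three presses the force read only about 14 N once the arm had stopped, below the 23 to 25 N stop setting.

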